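# Tip pedal reflectors out of a flap-front caddy

### The arm

A 6-joint arm with a two-finger parallel gripper is mounted at the origin on the work surface. World frame = base frame: x ahead of the robot, y to its left, z up, the work surface at z = 0. Lengths are in m, angles in rad, forces in N, time in s.
With the tool pointing down it reaches from about 0.25 to 0.725 m from the base axis. Payload 4 kg.
Tool frame: the origin (TCP) lies between the finger pads; the fingertips stand 19 mm ahead of it and the grasp point (between the pads) is the TCP; z points along the fingers, x is the direction in which the jaws open and shut, and the axes are right-handed (so a half turn about z gives the same grasp; the last joint's range is limited). The gripper opens to 85 mm and grips with 20 to 120 N. Pads are 22 mm wide; open, the fingers measure 114 mm over their backs; the gripper's body (76 mm by 85 mm) begins 54 mm behind the grasp point. The pads swing forward as they close: fully open they stand 13 mm farther back than shut.
Start: joints at [1.321, 0.241, 0.005, 1.335, 0, 1.571], TCP at [0.124, 0.484, 0.25] pointing down, gripper open.
Joint ranges: [-2.72, 2.72], [-1.05, 1.87], [-1.09, 1.28], [-1.99, 2.15], [-1.42, 1.44], [-3.14, 3.14]. Speed limits (rad/s): [2.79, 2.79, 3.14, 3.14, 3.14, 3.14].

### API

Orientations are given as a unit quaternion [w, x, y, z].
In Python, from workcell import ctrl, vision gives the robot as it stands. The module is installed in compiled form; this text tells all that it offers.
- The arm moves only by the tool move_arm, never from a script. Its arguments are lists of equal length, an entry for each row: "rotation": the turn, a rotation vector about the tool's x, y, z in degrees, a list of three; "travel": the shift along the tool's x, y, z in units of 30 mm (1.0 is 30 mm), a list of three; "jaw": the opening, from -1 (shut) to 1 (fully open), so that 0 is half open. A call has 1 to 10 rows; each row is the pose to reach, as a shift and turn from the pose commanded when the call began, along the tool's axes at that moment; what a row does not reach only later rows make up. A row lasts 1/12 s, in which the tool goes at most 41.7 mm and 7.16 degrees, less where a joint would pass 70% of its speed; a pose out of reach is approached as far as the arm can. A call with a gripper value outside its range is refused whole. The fingers move at their own pace and stop on an object; "force" is the grip in N (left out, the last holds). Time passes only in rows, so rows that repeat a pose let the fingers close. It gives the time, the measured TCP pose, the force and the opening at its end, in the units of the state.
- ctrl.get_state(): the state, without advancing time (a new reading comes with each control period).
- vision.snapshot(name): name is "side" or "top"; returns a dict with "color" (480x640x3 uint8, red, green, blue), "depth" (480x640 float32, m along the optical axis (not along the pixel's ray), 0 where there is no reading), "fx", "fy", "cx", "cy" (pixels), "dist" ([k1, k2, p1, p2, k3] as OpenCV has them; the pictures are not rectified), "T" (4x4, takes a point from camera to world coordinates). Camera axes: x right, y down, z forward; pixel columns grow to the right and rows downward; lengths in m; the calibration is good to about 2 mm. A picture is of the moment at which its call begins.
- ctrl.sign_off(): hands the job in, once; it reports no verdict.
The state is a dict: "clock": time; "q": joint angles; "joint_vel": joint speeds; "joint_efforts": joint torques, N m; "eef_pos": TCP position; "eef_rot": TCP orientation; "ft_force": force on the tool from outside, world axes, zero at the start; "torque": the same for the moment, N m; "width": finger opening in m.
Only numpy, scipy, OpenCV 4.12 (cv2) and the standard library are available. Lean on these libraries where they do the work, as an engineer would, in place of code of your own. Each camera call takes 0.05 s, during which the arm holds its last target.

### The job

On the cycle-repair bench, take the taller, narrower of the two flap-front parts caddies by its upright grip and tip it, flap forward and down, over the square open tray, just far enough that the flap swings open and both orange pedal reflectors slide out into the tray; keep it well short of lying on its face. Then stand the caddy upright on the bench again, beside the tray, and let go of it.

Things in the scene. Friction and masses are not known exactly. Their poses are not given: they have to be found in the camera images.
- caddy_center (a point): Middle of the caddy to tip: loose black box, slatted lid, 110 (x) x 90 x 60 mm, 0.3 kg, with an upright grey grip block on the lid, 18 thick (x), 70 wide (y), 42 high; 102 mm overall. This point: mid-plan, 51 mm above the underside, 30 mm below the grip's centre; z is its up. Front (-x, at first towards the robot within 0.5 rad): aluminium flap with a 12 mm lip, hinged at its top edge, hanging free.
- tray_in (a point): Centre of the inner floor of the square open aluminium tray for the reflectors: 210 x 210 mm outside, walls 4 mm thick, 40 mm high overall, floor 4 mm thick, fixed to the bench. x and y run along its sides, z up. (The other caddy, a bystander, has a like grip but a box only 36 mm high and 150 mm wide, holding steel nuts.)
- reflector_a: One of two loose orange pedal reflectors lying in the caddy: slab 46 x 24 x 10 mm (x, y, z), 14 g, origin at its centre. It slides on the caddy's floor at 15 to 25 degrees of tip (40 to 45 empties it) and leaves over the front floor edge, 55 mm ahead (-x) of and 51 mm below the caddy's middle. At 45 degrees the flap hangs about 15 mm below that edge.
- reflector_b: The other, equal pedal reflector in the caddy, beside the first. The origin is its centre.
Things that resemble listed ones, but are neither listed nor needed, are in the scene too. What is shaped like the part that bears caddy_center but purple is not meant.

How it is judged:
By the outcome, as a careful person would: the job done as asked, in the order asked, and still so for the second after the job is handed in, with the robot touching nothing.
It also fails if it takes over 51 s, if anything falls off the work surface, if the arm or the gripper's body presses on something with over 40 N, if the wrist force passes 120 N, or if a joint passes its speed limit or range.

## Working session

There is one attempt and no reset: what is moved stays moved. The work goes in short steps, Python scripts to look and compute and a tool call to move; the robot and the scene stay as the last step left them, time stands still between calls to the robot, and variables do not carry over. Pictures are saved under pics/ and viewed, and the job is handed in when it is done.

Besides the shell and the picture viewer there is one more tool, called after "Call:" as name(argument=value, ...) on one line, values as JSON. move_arm: Moves the arm, as the interface text tells. Its arguments: {"type":"object","properties":{"rotation":{"type":"array","items":{"type":"array","items":{"type":"number"}}},"travel":{"type":"array","items":{"type":"array","items":{"type":"number"}}},"jaw":{"type":"array","items":{"type":"number"}},"force":{"type":"number"}},"required":["rotation","travel","jaw"]}

```bash
mkdir -p pics; cat > h.py <<'E'
import numpy as np,cv2,pickle
from workcell import ctrl,vision
def snap(n,tag):
    s=vision.snapshot(n); pickle.dump(s,open(f'pics/{tag}.pkl','wb')); cv2.imwrite(f'pics/{tag}.png',s['color'][:,:,::-1]); return s
def load(tag): return pickle.load(open(f'pics/{tag}.pkl','rb'))
def ray(s,uv):
    K=np.array([[s['fx'],0,s['cx']],[0,s['fy'],s['cy']],[0,0,1]])
    p=cv2.undistortPoints(np.array(uv,float).reshape(-1,1,2),K,np.array(s['dist'],float)).reshape(-1,2)
    d=np.c_[p,np.ones(len(p))]@s['T'][:3,:3].T
    return s['T'][:3,3],d
def onplane(s,uv,z):
    o,d=ray(s,uv); return o+d*((z-o[2])/d[:,2])[:,None]
def bydepth(s,uv):
    o,d=ray(s,uv); uv=np.array(uv).reshape(-1,2).astype(int); return o+d*s['depth'][uv[:,1],uv[:,0]][:,None]
E
python3 - <<'E'
from h import *
np.set_printoptions(precision=4,suppress=True)
for n in('top','side'):
    s=snap(n,n+'0'); print(n,s['T'],s['fx'],s['dist'])
print(ctrl.get_state())
E
```

```text
top [[-0.0142 -0.9973  0.072   0.3789]
 [-0.9994  0.0118 -0.0326  0.0391]
 [ 0.0317 -0.0724 -0.9969  1.0109]
 [ 0.      0.      0.      1.    ]] 504.9939864415358 [-0.0267  0.      0.      0.      0.    ]
side [[ 0.7007 -0.5211  0.4873  0.031 ]
 [-0.7135 -0.5157  0.4743 -0.4035]
 [ 0.0042 -0.68   -0.7332  0.7092]
 [ 0.      0.      0.      1.    ]] 500.9251785883959 [0.0298 0.     0.     0.     0.    ]
{'clock': 0.1, 'q': array([ 1.321 ,  0.2413,  0.0038,  1.3352, -0.    ,  1.5708]), 'joint_vel': array([ 0.0004, -0.0013,  0.0025,  0.    ,  0.0002,  0.001 ]), 'joint_efforts': array([ -0.0004, -37.3138,  25.301 ,   0.0109,   0.    ,  -0.    ]), 'eef_pos': array([0.1235, 0.484 , 0.2495]), 'eef_rot': array([ 0.0006,  0.7897,  0.6135, -0.0008]), 'ft_force': array([ 0.368 ,  0.7118, -0.3521]), 'torque': array([0.0278, 0.0107, 0.0036]), 'width': 0.08506369403586359}
```

View pics/top0.png

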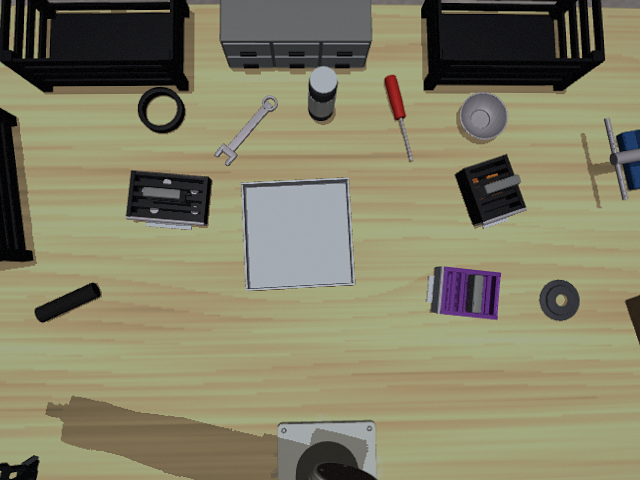

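View pics/side0.png

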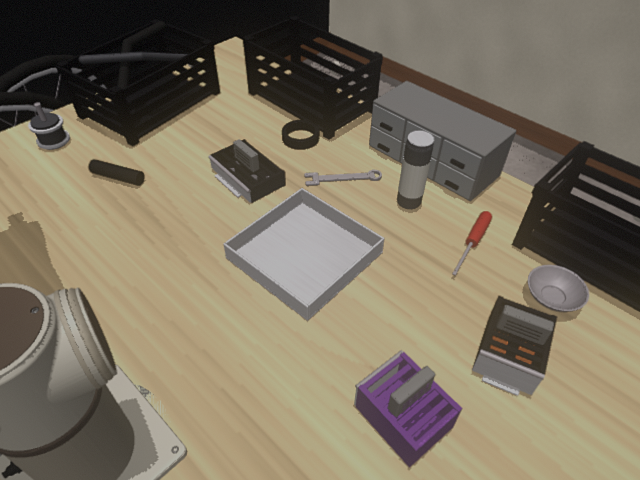

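Three things could be the target. The black caddy at top (492,188) / side (515,345) shows orange through the slats, so I choose that one. The low wide caddy at top (168,198) holds nuts, and the purple one at top (467,293) is a decoy. Next is a close crop to check.

```bash
python3 - <<'E'
from h import *
a=load('top0')['color'][130:250,430:550,::-1];b=load('side0')['color'][280:410,450:580,::-1]
cv2.imwrite('pics/crop0.png',np.hstack([cv2.resize(a,(400,400),interpolation=2),cv2.resize(b,(400,400),interpolation=2)]))
E
```

```text
(no output)
```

View pics/crop0.png

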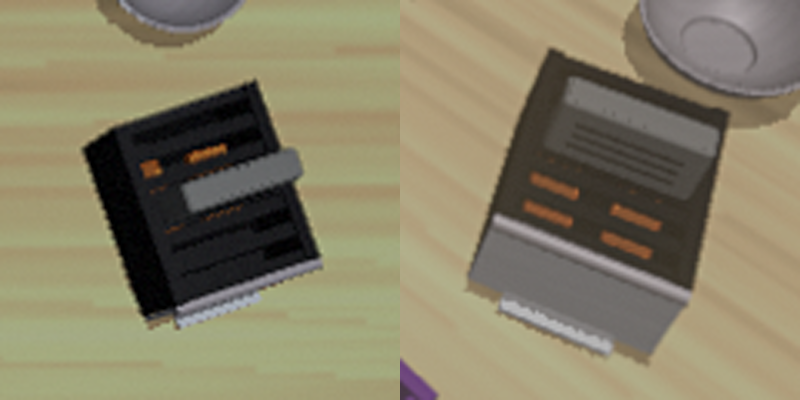

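```bash
python3 - <<'E'
from h import *
np.set_printoptions(precision=4,suppress=True)
def cloud(s,x0,x1,y0,y1):
    u,v=np.meshgrid(np.arange(x0,x1),np.arange(y0,y1)); uv=np.c_[u.ravel(),v.ravel()]
    P=bydepth(s,uv); ok=s['depth'][uv[:,1],uv[:,0]]>0
    return P[ok]
def rect(P,lab):
    r=cv2.minAreaRect((P[:,:2]*1000).astype(np.float32)); print(lab,len(P),'z',np.median(P[:,2]),np.array(r[0]),r[1],r[2]); return r
for tag,b in(('top0',(445,535,145,235)),('side0',(460,570,290,405))):
    P=cloud(load(tag),*b)
    g=P[(P[:,2]>.097)&(P[:,2]<.108)]; rect(g,tag+' grip')
    l=P[(P[:,2]>.054)&(P[:,2]<.064)]; rect(l,tag+' lid')
s=load('top0'); t=load('side0')
# tray outer rim corners
P=cloud(s,235,362,170,297); rect(P[(P[:,2]>.034)&(P[:,2]<.046)],'tray top')
P=cloud(t,215,390,180,325); rect(P[(P[:,2]>.034)&(P[:,2]<.046)],'tray side')
print(onplane(s,[(242,182),(348,178),(355,284),(247,290)],.04))
print(onplane(t,[(302,190),(383,241),(308,305),(226,244)],.04))
E
```

```text
top0 grip 340 z 0.10049464679892145 [ 544.3644 -328.8915] (17.618824005126953, 72.05091857910156) 17.85460662841797
top0 lid 1704 z 0.05913174614988581 [ 542.2013 -330.7222] (116.39595031738281, 93.00379943847656) 17.734994888305664
side0 grip 543 z 0.1007853290941424 [ 546.3406 -331.2975] (20.500829696655273, 69.90650939941406) 17.71593475341797
side0 lid 2434 z 0.059719278837011225 [ 544.3248 -332.5715] (119.21047973632812, 90.7400894165039) 17.89462661743164
tray top 954 z 0.03847817743793991 [462.3917  50.7496] (210.28878784179688, 210.3683319091797) 2.4001379013061523
tray side 1399 z 0.03801211433019225 [461.643  109.5811] (212.24978637695312, 331.438232421875) 2.410823106765747
[[ 0.5624  0.1573  0.04  ]
 [ 0.5686 -0.0486  0.04  ]
 [ 0.3625 -0.0583  0.04  ]
 [ 0.3541  0.1484  0.04  ]]
[[ 0.5588  0.1516  0.04  ]
 [ 0.5644 -0.0542  0.04  ]
 [ 0.3671 -0.0581  0.04  ]
 [ 0.3581  0.1436  0.04  ]]
```

```bash
cat >> h.py <<'E'
from scipy.spatial.transform import Rotation as Ro
def cur():
    st=ctrl.get_state(); w=st['eef_rot']; return np.array(st['eef_pos']),Ro.from_quat([w[1],w[2],w[3],w[0]]),st
def goal(yaw,tip=0):  # caddy yaw deg, tip deg
    c,s=np.cos(np.radians(yaw)),np.sin(np.radians(yaw))
    R=Ro.from_matrix(np.array([[c,s,0],[s,-c,0],[0,0,-1]]).T)
    return R*Ro.from_rotvec([0,tip,0],degrees=True)
def plan(p,yaw,tip=0,ref=None):
    p0,R0,_=cur() if ref is None else (*ref,0)
    return np.round(R0.inv().apply(np.array(p)-p0)/.03,3),np.round((R0.inv()*goal(yaw,tip)).as_rotvec(degrees=True),2)
E
python3 - <<'E'
from h import *
print(plan([.5445,-.3305,.25],17.85))
E
```

```text
(array([-22.837,  20.31 ,   0.027]), array([ 0.06,  0.1 , 57.84]))
```

Call:
move_arm(rotation=[[0,0,5],[0,0,10],[0,0,15],[0,0,20],[0,0,25],[0,0,30],[0,0,35],[0,0,40],[0,0,45],[0,0,50]], travel=[[-0.8,0.7,0],[-1.7,1.5,0],[-2.6,2.3,0],[-3.5,3.1,0],[-4.4,3.9,0],[-5.3,4.7,0],[-6.2,5.5,0],[-7.1,6.3,0],[-8.0,7.1,0],[-8.9,7.9,0]], jaw=[1,1,1,1,1,1,1,1,1,1], force=40)

```text
clock: 0.93
eef_pos: [0.2873, 0.1655, 0.2502]
eef_rot: [0.0, 0.975, 0.22, -0.0]
ft_force: [0.5, -0.5, -0.2]
width: 0.0856
```

```bash
python3 - <<'E'
from h import *
print(plan([.5445,-.3305,.25],17.85)); print(cur()[2])
E
```

```text
(array([6.3000e-01, 1.8612e+01, 6.0000e-03]), array([0.  , 0.  , 7.62]))
{'clock': 0.9333, 'q': array([ 5.22528540e-01, -9.76377681e-02, -3.64744468e-01,  1.30372219e+00,
       -2.37648368e-05,  1.64871282e+00]), 'joint_vel': array([-1.29564526e+00, -7.76813435e-02, -6.69088641e-02,  6.74606064e-04,
        7.29507563e-04, -2.44868669e-01]), 'joint_efforts': array([  5.46205848, -21.10820174,  24.32530582,   0.49035   ,
         0.04478509,   0.22604286]), 'eef_pos': array([0.28729502, 0.16545234, 0.25015999]), 'eef_rot': array([ 1.61656727e-05,  9.75391612e-01,  2.20479486e-01, -1.20384870e-05]), 'ft_force': array([ 0.5465386 , -0.45392345, -0.15960137]), 'torque': array([ 0.03015926, -0.08856439,  0.01017363]), 'width': 0.0855708556139001}
```

Call:
move_arm(rotation=[[0,0,1],[0,0,2],[0,0,3],[0,0,4],[0,0,5],[0,0,6],[0,0,7],[0,0,7.8],[0,0,7.8],[0,0,7.8]], travel=[[0,1.2,0],[0.1,2.4,0],[0.1,3.6,0],[0.2,4.8,0],[0.2,6.1,0],[0.2,7.4,0],[0.3,8.7,0],[0.3,10.0,0],[0.3,11.3,0],[0.4,12.6,0]], jaw=[1,1,1,1,1,1,1,1,1,1])

```text
clock: 1.77
eef_pos: [0.4617, -0.1703, 0.2498]
eef_rot: [-0.0, 0.988, 0.155, -0.0]
ft_force: [-0.2, 0.0, 0.2]
width: 0.0855
```

Call:
move_arm(rotation=[[0,0,0],[0,0,0],[0,0,0],[0,0,0],[0,0,0],[0,0,0],[0,0,0],[0,0,0],[0,0,0],[0,0,0]], travel=[[0,1.2,0],[0,2.3,0],[0,3.3,0],[0.1,4.2,0],[0.1,5.0,0],[0.1,5.6,0],[0.1,6.0,0],[0.1,6.0,0],[0.1,6.0,0],[0.1,6.0,0]], jaw=[1,1,1,1,1,1,0.6,0.2,0,0])

```text
clock: 2.6
eef_pos: [0.5197, -0.3379, 0.2498]
eef_rot: [-0.001, 0.988, 0.156, -0.0]
ft_force: [-0.2, 0.4, -0.1]
width: 0.0428
```

```bash
python3 - <<'E'
from h import *
print(plan([.5445,-.3305,.084],17.85)); print(cur()); snap('top','top1')
E
```

```text
(array([0.868, 0.028, 5.526]), array([-0.08,  0.05,  0.05]))
(array([ 0.51965054, -0.33788473,  0.24979465]), Rotation.from_matrix(array([[ 9.51578095e-01,  3.07404821e-01, -1.18563807e-03],
                            [ 3.07406098e-01, -9.51577776e-01,  1.10757107e-03],
                            [-7.87754149e-04, -1.41841274e-03, -9.99998684e-01]])), {'clock': 2.6, 'q': array([-5.76655998e-01,  4.87589275e-01,  3.62694708e-01,  1.44749954e+00,
        2.82028354e-04,  6.81674628e-01]), 'joint_vel': array([ 8.56648106e-03, -1.45121066e-02, -6.68048666e-03, -2.46641180e-05,
       -1.79003007e-03,  1.04493874e-03]), 'joint_efforts': array([-4.31799497e-01, -4.87648845e+01,  2.58414030e+01, -3.71828629e-02,
       -2.10565090e-02,  5.46753345e-04]), 'eef_pos': array([ 0.51965054, -0.33788473,  0.24979465]), 'eef_rot': array([-6.39282320e-04,  9.87820145e-01,  1.55597889e-01, -4.99431052e-04]), 'ft_force': array([-0.18203145,  0.41953751, -0.14555057]), 'torque': array([0.01848345, 0.00287375, 0.00312167]), 'width': 0.04275379591911232})
```

View pics/top1.png

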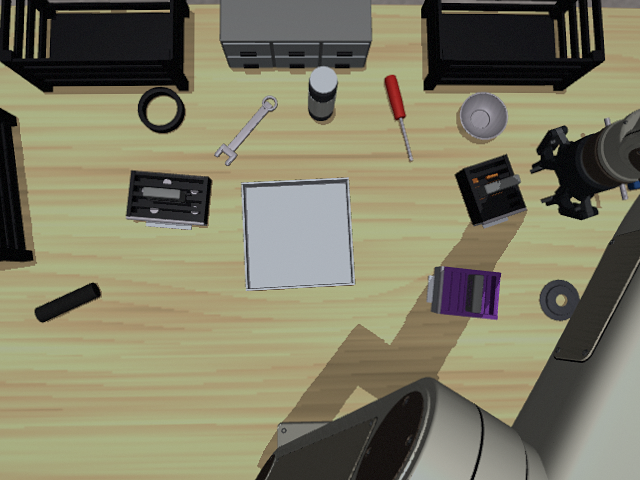

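Call:
move_arm(rotation=[[0,0,0],[0,0,0],[0,0,0],[0,0,0],[0,0,0],[0,0,0],[0,0,0],[0,0,0],[0,0,0],[0,0,0]], travel=[[0.4,0,0.5],[0.87,0.03,1.2],[0.87,0.03,2.0],[0.87,0.03,2.8],[0.87,0.03,3.5],[0.87,0.03,3.9],[0.87,0.03,4.2],[0.87,0.03,4.4],[0.87,0.03,4.4],[0.87,0.03,4.4]], jaw=[0,0,0,0,0,0,0,0,0,0])

```text
clock: 3.48
eef_pos: [0.5455, -0.3313, 0.119]
eef_rot: [0.0, 0.988, 0.156, 0.0]
ft_force: [-0.8, 0.2, -0.5]
width: 0.0423
```

```bash
python3 - <<'E'
from h import *
print(plan([.5445,-.3305,.084],17.85)); print(cur()[2]['eef_pos'])
a=snap('side','side2')['color'][200:440,400:640,::-1]
b=snap('top','top2')['color'][100:260,420:580,::-1]
cv2.imwrite('pics/c2.png',np.hstack([cv2.resize(a,(400,400)),cv2.resize(b,(400,400))]))
E
```

```text
(array([-0.023, -0.038,  1.168]), array([ 0.04, -0.03,  0.06]))
[ 0.54546703 -0.3313457   0.11903896]
```

View pics/c2.png

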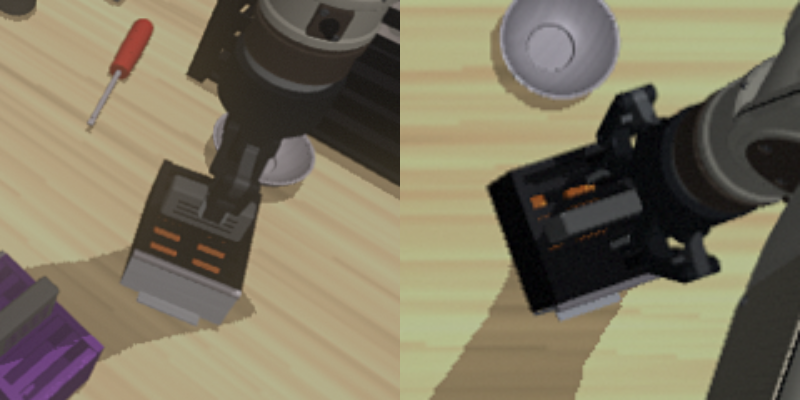

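Call:
move_arm(rotation=[[0,0,0],[0,0,0],[0,0,0],[0,0,0],[0,0,0],[0,0,0],[0,0,0],[0,0,0]], travel=[[0,0,0.3],[0,0,0.6],[0,0,0.85],[0,0,1.0],[0,0,1.1],[0,0,1.17],[0,0,1.17],[0,0,1.17]], jaw=[0,0,0,0,0,0,0,0])

```text
clock: 4.25
eef_pos: [0.5452, -0.3315, 0.0832]
eef_rot: [0.0, 0.988, 0.155, 0.0]
ft_force: [0.6, 0.8, 0.4]
width: 0.0429
```

```bash
python3 - <<'E'
from h import *
print(plan([.5445,-.3305,.084],17.85)); print(cur()[2]['eef_pos'])
a=snap('side','side3')['color'][240:420,440:620,::-1]
cv2.imwrite('pics/c3.png',cv2.resize(a,(600,600)))
E
```

```text
(array([-0.012, -0.04 , -0.027]), array([ 0.  , -0.  ,  0.04]))
[ 0.54522481 -0.33152946  0.08320203]
```

View pics/c3.png

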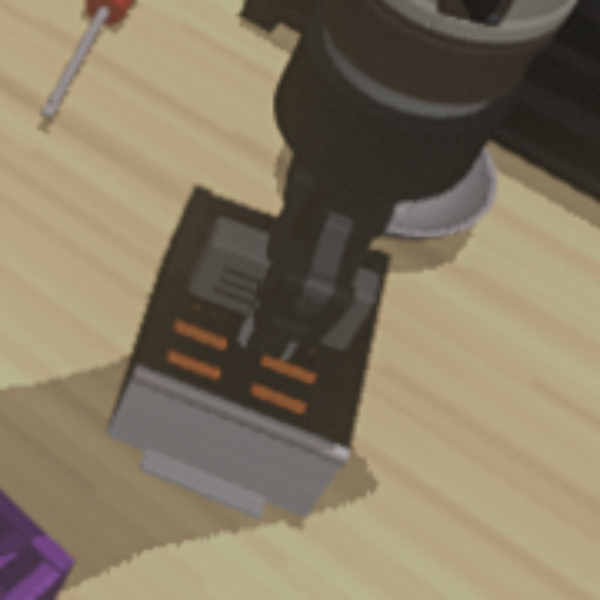

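The front finger sits in front of the grip near (270,320) and is centred along its width, so the jaws straddle the grip. Closing now.

Call:
move_arm(rotation=[[0,0,0],[0,0,0],[0,0,0],[0,0,0],[0,0,0],[0,0,0],[0,0,0],[0,0,0]], travel=[[0,0,0],[0,0,0],[0,0,0],[0,0,0],[0,0,0],[0,0,0],[0,0,0],[0,0,0]], jaw=[-0.3,-0.5,-0.7,-1,-1,-1,-1,-1], force=60)

```text
clock: 4.97
eef_pos: [0.5456, -0.3316, 0.0836]
eef_rot: [0.0, 0.988, 0.156, 0.0]
ft_force: [0.6, 0.5, 2.7]
width: 0.0173
```

Call:
move_arm(rotation=[[0,0,0],[0,0,0],[0,0,0],[0,0,0],[0,0,0],[0,0,0]], travel=[[0,0,-0.1],[0,0,-0.3],[0,0,-0.6],[0,0,-0.9],[0,0,-1.0],[0,0,-1.0]], jaw=[-1,-1,-1,-1,-1,-1])

```text
clock: 5.47
eef_pos: [0.546, -0.3321, 0.1151]
eef_rot: [0.001, 0.988, 0.155, 0.001]
ft_force: [0.2, 0.3, -2.1]
width: 0.0174
```

```bash
python3 - <<'E'
from h import *
print(cur()[2])
a=snap('side','side4')['color'][200:420,420:640,::-1]
cv2.imwrite('pics/c4.png',cv2.resize(a,(600,600)))
E
```

```text
{'clock': 5.4667, 'q': array([-5.46445351e-01,  5.93184957e-01,  1.83010455e-01,  1.15743262e+00,
       -7.16215560e-05,  7.12282418e-01]), 'joint_vel': array([ 0.00147168,  0.01543904, -0.0221772 , -0.01585512,  0.00103977,
        0.00422067]), 'joint_efforts': array([-4.21441568e-03, -5.31791496e+01,  2.45480686e+01,  2.11068057e-01,
       -1.20033688e-03, -2.99117062e-06]), 'eef_pos': array([ 0.54603213, -0.33213424,  0.11508688]), 'eef_rot': array([0.00105762, 0.98785008, 0.15540164, 0.00119393]), 'ft_force': array([ 0.1665736 ,  0.27597336, -2.13450431]), 'torque': array([-0.01975159, -0.05876584,  0.03916751]), 'width': 0.017425235994503352}
```

View pics/c4.png

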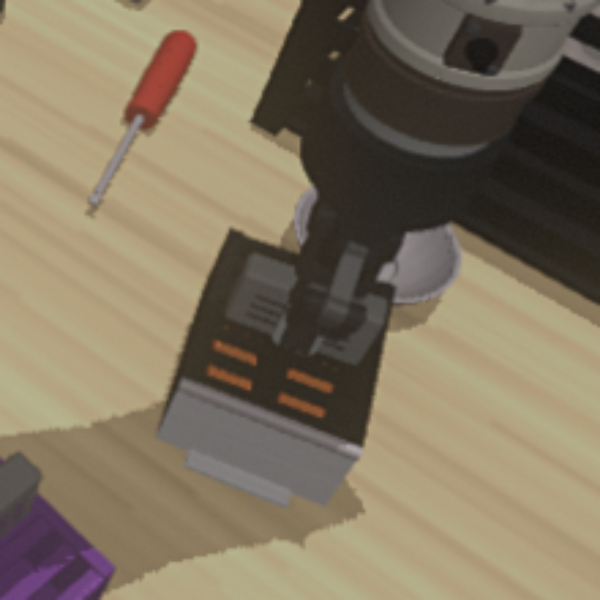

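```bash
python3 - <<'E'
from h import *
print(plan([.555,.05,.19],5)); print(plan([.46,-.03,.19],5))
p=np.array([.555,.05,.159]); E=np.array([.500,.05,.075])
for k in range(0,46,3):
    t=np.radians(k); z=.075-.02*k/45
    q=np.array([.5,.05,z])+ (55*np.cos(t)-83.6*np.sin(t))/1000*np.array([np.cos(np.radians(5)),np.sin(np.radians(5)),0])+np.array([0,0,(55*np.sin(t)+83.6*np.cos(t))/1000]); print(k,q)
E
```

```text
(array([  4.208, -12.013,  -2.538]), array([ 0.07, -0.08, 12.88]))
(array([  0.376, -10.447,  -2.54 ]), array([ 0.07, -0.08, 12.88]))
0 [0.55479071 0.05479357 0.1586    ]
3 [0.55035698 0.05440567 0.16003057]
6 [0.54578523 0.05400569 0.16122443]
9 [0.54108799 0.05359473 0.16217464]
12 [0.53627812 0.05317392 0.16287495]
15 [0.53136882 0.05274442 0.16331978]
18 [0.52637355 0.05230739 0.16350426]
21 [0.52130598 0.05186403 0.16342423]
24 [0.51618001 0.05141557 0.16307625]
27 [0.5110097  0.05096322 0.16245762]
30 [0.50580921 0.05050824 0.16156639]
33 [0.50059279 0.05005186 0.16040134]
36 [0.49537476 0.04959534 0.15896201]
39 [0.49016939 0.04913993 0.15724869]
42 [0.48499098 0.04868688 0.15526242]
45 [0.4798537  0.04823743 0.153005  ]
```

Call:
move_arm(rotation=[[0,0,0],[0,0,0],[0,0,0],[0,0,0],[0,0,1],[0,0,2],[0,0,3],[0,0,4],[0,0,5],[0,0,6]], travel=[[0,0,-0.3],[0,0,-0.8],[0,0,-1.4],[0.1,-0.3,-2.0],[0.3,-0.8,-2.4],[0.5,-1.4,-2.5],[0.7,-2.0,-2.5],[0.9,-2.6,-2.5],[1.15,-3.3,-2.5],[1.4,-4.0,-2.5]], jaw=[-1,-1,-1,-1,-1,-1,-1,-1,-1,-1])

```text
clock: 6.35
eef_pos: [0.5479, -0.2035, 0.1885]
eef_rot: [-0.0, 0.995, 0.103, -0.0]
ft_force: [0.8, 0.1, -2.3]
width: 0.0173
```

```bash
python3 - <<'E'
from h import *
print(plan([.555,.05,.19],5)); print(cur()[2]['ft_force'],cur()[2]['joint_vel'])
E
```

```text
(array([ 1.96 , -8.223, -0.05 ]), array([-0.01,  0.02,  6.81]))
[ 0.76127785  0.13185847 -2.32367297] [ 0.43396497 -0.17371476 -0.27490657 -0.10063458  0.00196944  0.62451828]
```

Call:
move_arm(rotation=[[0,0,1],[0,0,2],[0,0,3],[0,0,4],[0,0,5],[0,0,6],[0,0,6.8],[0,0,6.8],[0,0,6.8],[0,0,6.8]], travel=[[0.2,-0.8,0],[0.4,-1.6,0],[0.6,-2.5,0],[0.8,-3.4,0],[1.0,-4.3,0],[1.2,-5.2,0],[1.4,-6.0,0],[1.6,-6.8,0],[1.8,-7.4,0],[1.9,-7.8,0]], jaw=[-1,-1,-1,-1,-1,-1,-1,-1,-1,-1])

```text
clock: 7.18
eef_pos: [0.5558, 0.0384, 0.1885]
eef_rot: [-0.0, 0.999, 0.045, 0.0]
ft_force: [0.2, -0.3, -3.5]
width: 0.0174
```

Call:
move_arm(rotation=[[0,0,0],[0,0,0],[0,0,0],[0,0,0],[0,0,0],[0,0,0],[0,0,0],[0,0,0]], travel=[[0,-0.1,0.1],[0,-0.1,0.3],[0,-0.1,0.5],[0,-0.1,0.7],[0,-0.1,0.8],[0,-0.1,0.8],[0,-0.1,0.8],[0,-0.1,0.8]], jaw=[-1,-1,-1,-1,-1,-1,-1,-1])

```text
clock: 7.85
eef_pos: [0.5558, 0.0389, 0.1644]
eef_rot: [0.0, 0.999, 0.044, 0.0]
ft_force: [0.1, 0.9, -3.0]
width: 0.0178
```

```bash
python3 - <<'E'
from h import *
print(plan([.5548,.0548,.1586],5)); print(cur()[2]['ft_force'],cur()[2]['q'])
snap('side','side5')
p0,R0,_=cur()
for k in list(range(0,45,4)):
    t=np.radians(k); z=.080-.025*k/44
    q=np.array([.5,.05,z])+ (55*np.cos(t)-83.6*np.sin(t))/1000*np.array([np.cos(np.radians(5)),np.sin(np.radians(5)),0])+np.array([0,0,(55*np.sin(t)+83.6*np.cos(t))/1000]); print(k,plan(q,5,k))
E
```

```text
(array([ 0.015, -0.532,  0.192]), array([ 0.  , -0.02,  0.04]))
[ 0.13535519  0.86630016 -2.99802635] [ 6.98272064e-02  4.02240078e-01  4.09975915e-03  1.17236268e+00
 -5.48449364e-05  1.55260522e+00]
0 (array([ 0.011, -0.528,  0.03 ]), array([ 0.  , -0.03,  0.05]))
4 (array([-0.187, -0.528, -0.016]), array([0.  , 3.97, 0.05]))
8 (array([-0.394, -0.528, -0.047]), array([-0.  ,  7.97,  0.05]))
12 (array([-0.608, -0.528, -0.063]), array([-0.  , 11.97,  0.05]))
16 (array([-0.828, -0.528, -0.065]), array([-1.000e-02,  1.597e+01,  5.000e-02]))
20 (array([-1.052, -0.529, -0.051]), array([-1.000e-02,  1.997e+01,  5.000e-02]))
24 (array([-1.281, -0.529, -0.021]), array([-1.000e-02,  2.397e+01,  5.000e-02]))
28 (array([-1.511, -0.529,  0.025]), array([-1.000e-02,  2.797e+01,  5.000e-02]))
32 (array([-1.744, -0.529,  0.087]), array([-1.000e-02,  3.197e+01,  5.000e-02]))
36 (array([-1.977, -0.529,  0.165]), array([-2.000e-02,  3.597e+01,  5.000e-02]))
40 (array([-2.209, -0.53 ,  0.26 ]), array([-2.000e-02,  3.997e+01,  5.000e-02]))
44 (array([-2.439, -0.53 ,  0.37 ]), array([-2.000e-02,  4.397e+01,  5.000e-02]))
```

View pics/side5.png

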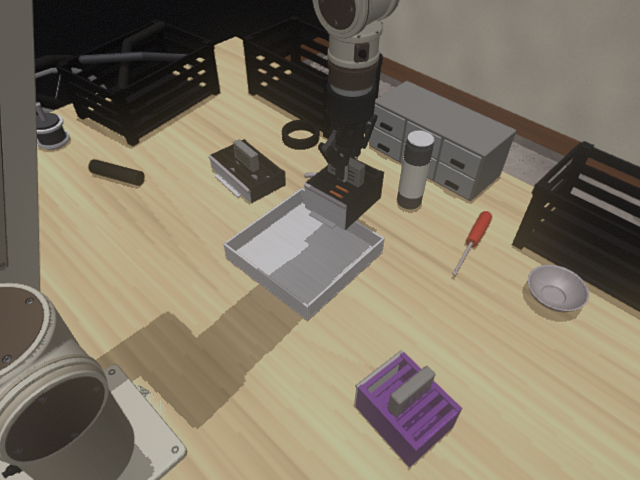

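Call:
move_arm(rotation=[[0,2,0],[0,4,0],[0,6,0],[0,8,0],[0,10,0],[0,12,0],[0,14,0],[0,16,0],[0,18,0],[0,20,0]], travel=[[-0.1,-0.1,0],[-0.19,-0.1,-0.02],[-0.29,-0.2,-0.03],[-0.4,-0.2,-0.05],[-0.5,-0.2,-0.06],[-0.61,-0.2,-0.06],[-0.72,-0.2,-0.06],[-0.83,-0.2,-0.06],[-0.94,-0.2,-0.06],[-1.05,-0.2,-0.05]], jaw=[-1,-1,-1,-1,-1,-1,-1,-1,-1,-1])

```text
clock: 8.73
eef_pos: [0.5234, 0.0424, 0.1663]
eef_rot: [-0.008, 0.984, 0.044, 0.175]
ft_force: [0.1, -0.0, -2.0]
width: 0.0173
```

```bash
python3 - <<'E'
from h import *
print(cur()[2]['ft_force'],cur()[2]['q'])
print((goal(5).inv()*cur()[1]).as_rotvec(degrees=True))
for k in list(range(20,45,4)):
    t=np.radians(k); z=.080-.025*k/44
    q=np.array([.5,.0397,z])+ (55*np.cos(t)-83.6*np.sin(t))/1000*np.array([np.cos(np.radians(5)),np.sin(np.radians(5)),0])+np.array([0,0,(55*np.sin(t)+83.6*np.cos(t))/1000]); print(k,plan(q,5,k))
a=snap('side','side6')['color'][120:320,210:410,::-1]
cv2.imwrite('pics/c6.png',cv2.resize(a,(600,600)))
E
```

```text
[ 0.08492454 -0.02726988 -2.01707023] [ 0.07913116  0.11588631 -0.44685897  0.65682035  0.00324553  1.56179017]
[ 1.15572473e-02  2.01248581e+01 -8.20389003e-02]
20 (array([-0.019,  0.023,  0.004]), array([-0.03, -0.12,  0.08]))
24 (array([-0.244,  0.022, -0.047]), array([-0.03,  3.88,  0.08]))
28 (array([-0.476,  0.022, -0.083]), array([-0.03,  7.88,  0.08]))
32 (array([-0.716,  0.022, -0.104]), array([-0.03, 11.88,  0.08]))
36 (array([-0.962,  0.021, -0.111]), array([-0.04, 15.88,  0.07]))
40 (array([-1.212,  0.021, -0.102]), array([-0.04, 19.88,  0.07]))
44 (array([-1.466,  0.021, -0.077]), array([-0.04, 23.88,  0.07]))
```

View pics/c6.png

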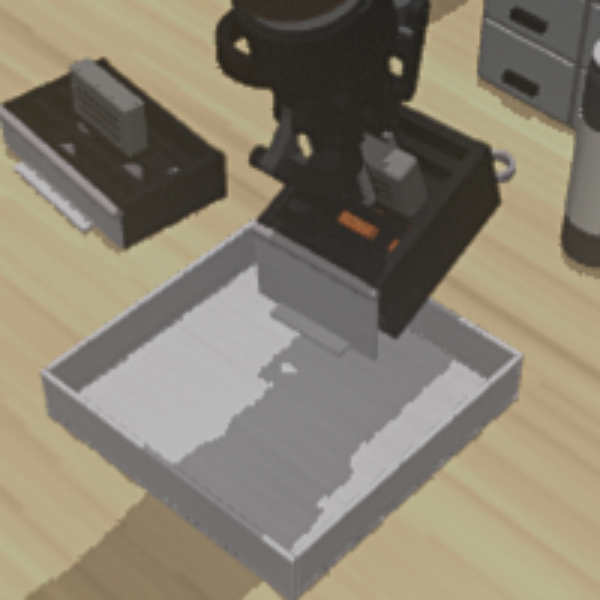

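Call:
move_arm(rotation=[[0,2,0],[0,4,0],[0,6,0],[0,8,0],[0,10,0],[0,12,0],[0,14,0],[0,16,0],[0,18,0],[0,20,0]], travel=[[-0.13,0,-0.03],[-0.25,0,-0.05],[-0.36,0,-0.07],[-0.48,0,-0.08],[-0.6,0,-0.1],[-0.72,0,-0.1],[-0.84,0,-0.11],[-0.97,0,-0.11],[-1.1,0,-0.11],[-1.22,0,-0.1]], jaw=[-1,-1,-1,-1,-1,-1,-1,-1,-1,-1])

```text
clock: 9.62
eef_pos: [0.4925, 0.0398, 0.161]
eef_rot: [-0.015, 0.937, 0.042, 0.347]
ft_force: [0.7, 0.7, 10.8]
width: 0.0172
```

```bash
python3 - <<'E'
from h import *
print(cur()[2]['ft_force'],cur()[2]['q'])
print((goal(5).inv()*cur()[1]).as_rotvec(degrees=True))
a=snap('side','side7')['color'][120:320,210:410,::-1]
cv2.imwrite('pics/c7.png',cv2.resize(a,(600,600)))
E
```

```text
[ 0.66763114  0.72948264 10.77345513] [ 0.07549245 -0.06453167 -0.87993652  0.04500784  0.00879807  1.56037255]
[ 3.09483941e-02  4.07045567e+01 -1.04968667e-01]
```

View pics/c7.png

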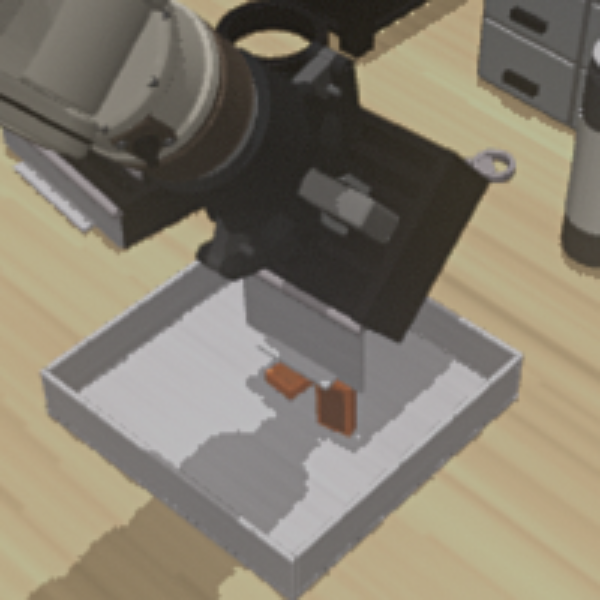

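One reflector has slid out. The other stands steeply at the edge, near (335,405), and seems wedged: the wrist reads about +11 N upward. I'll rise straight up to free it.

Call:
move_arm(rotation=[[0,0,0],[0,0,0],[0,0,0],[0,0,0],[0,0,0],[0,0,0]], travel=[[0.1,0,-0.12],[0.2,0,-0.24],[0.3,0,-0.36],[0.4,0,-0.48],[0.5,0,-0.6],[0.5,0,-0.6]], jaw=[-1,-1,-1,-1,-1,-1])

```text
clock: 10.17
eef_pos: [0.4891, 0.0394, 0.1808]
eef_rot: [-0.015, 0.938, 0.042, 0.343]
ft_force: [0.4, 0.5, -2.3]
width: 0.0172
```

```bash
python3 - <<'E'
from h import *
print(cur()[2]['ft_force'],cur()[2]['q'])
a=snap('side','side8')['color'][120:320,210:410,::-1]
cv2.imwrite('pics/c8.png',cv2.resize(a,(600,600)))
E
```

```text
[ 0.4300536   0.54887529 -2.28230442] [ 0.07542779 -0.11173332 -0.84144332  0.1412425   0.00855149  1.56059091]
```

View pics/c8.png

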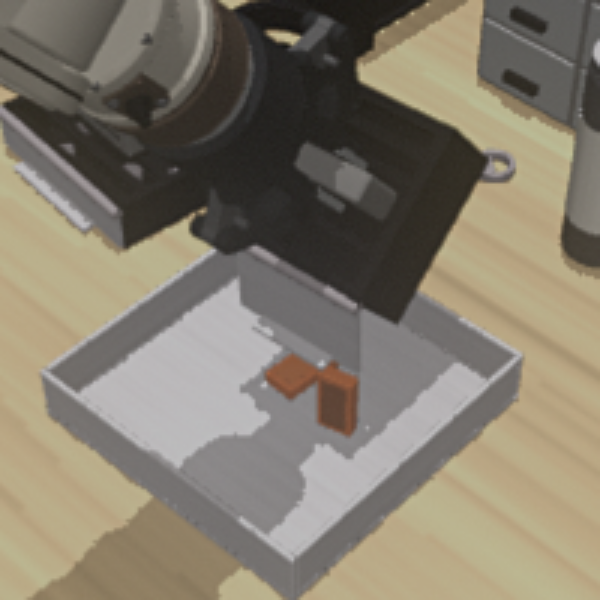

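The force is back to the caddy's weight. The second reflector is standing on end in the tray, about (338,400), apparently free of the flap. I'll rise further, still tipped, and check.

Call:
move_arm(rotation=[[0,0,0],[0,0,0],[0,0,0],[0,0,0],[0,0,0],[0,0,0],[0,0,0],[0,0,0]], travel=[[0.12,0,-0.15],[0.3,0,-0.36],[0.5,0,-0.6],[0.7,0,-0.85],[0.9,0,-1.1],[1.0,0,-1.2],[1.0,0,-1.2],[1.0,0,-1.2]], jaw=[-1,-1,-1,-1,-1,-1,-1,-1])

```text
clock: 10.88
eef_pos: [0.4881, 0.0393, 0.2262]
eef_rot: [-0.015, 0.939, 0.042, 0.342]
ft_force: [-0.2, -0.2, -2.4]
width: 0.0171
```

```bash
python3 - <<'E'
from h import *
print(cur()[2]['ft_force'],cur()[2]['q'])
a=snap('side','side9')['color'][120:320,210:410,::-1]
b=snap('top','top9')['color'][170:300,230:360,::-1]
cv2.imwrite('pics/c9.png',np.hstack([cv2.resize(a,(400,400)),cv2.resize(b,(400,400))]))
E
```

```text
[-0.20669425 -0.20763509 -2.35363507] [ 0.0754453  -0.18955939 -0.7561694   0.3062246   0.00855652  1.56058664]
```

View pics/c9.png

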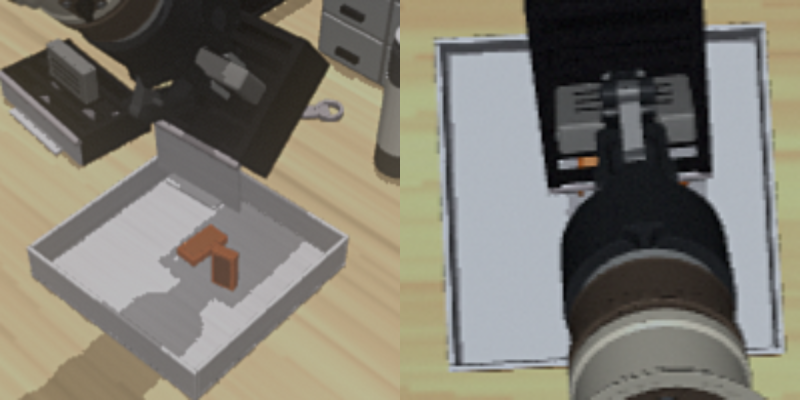

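Both reflectors lie in the tray, seen in the left half at (203,245) flat and (225,270) on edge, and the flap hangs clear of them. Next I right the caddy and carry it beside the tray.

Call:
move_arm(rotation=[[0,-2,0],[0,-6,0],[0,-10,0],[0,-15,0],[0,-20,0],[0,-25,0],[0,-30,0],[0,-35,0],[0,-38,0],[0,-40,0]], travel=[[0,0,0],[0,0,0],[0,0,0],[0,0,0],[0,0,0],[0,0,0],[0,0,0],[0,0,0],[0,0,0],[0,0,0]], jaw=[-1,-1,-1,-1,-1,-1,-1,-1,-1,-1])

```text
clock: 11.82
eef_pos: [0.4895, 0.0395, 0.2253]
eef_rot: [0.0, 0.999, 0.044, -0.001]
ft_force: [-0.5, 0.5, -1.2]
width: 0.0172
```

```bash
python3 - <<'E'
from h import *
print((goal(5).inv()*cur()[1]).as_rotvec(degrees=True))
print(plan([.5,-.155,.2],3)); print(cur()[2]['ft_force'])
E
```

```text
[ 0.000404   -0.15633578 -0.08894917]
(array([-0.225,  6.488,  0.844]), array([0.  , 0.16, 2.09]))
[-0.47772654  0.52394575 -1.17286941]
```

Call:
move_arm(rotation=[[0,0.1,0.2],[0,0.1,0.5],[0,0.1,1],[0,0.1,1.4],[0,0.1,1.8],[0,0.1,2.1],[0,0.1,2.1],[0,0.1,2.1],[0,0.1,2.1],[0,0.1,2.1]], travel=[[0,0.3,0],[0,0.9,0],[-0.1,1.7,0],[-0.1,2.5,0.1],[-0.1,3.3,0.2],[-0.2,4.1,0.3],[-0.2,4.9,0.5],[-0.2,5.6,0.7],[-0.2,6.2,0.8],[-0.2,6.5,0.85]], jaw=[-1,-1,-1,-1,-1,-1,-1,-1,-1,-1])

```text
clock: 12.65
eef_pos: [0.4988, -0.158, 0.1997]
eef_rot: [0.0, 1.0, 0.025, 0.001]
ft_force: [-0.1, 0.7, -2.2]
width: 0.0172
```

Call:
move_arm(rotation=[[0,0,0],[0,0,0],[0,0,0],[0,0,0],[0,0,0],[0,0,0],[0,0,0],[0,0,0],[0,0,0],[0,0,0]], travel=[[0,0,0.2],[0,0,0.6],[0,0,1.1],[0,0,1.6],[0,0,2.1],[0,0,2.5],[0,0,2.8],[0,0,3.0],[0,0,3.0],[0,0,3.0]], jaw=[-1,-1,-1,-1,-1,-1,-1,-1,-1,-1])

```text
clock: 13.48
eef_pos: [0.4997, -0.1551, 0.1109]
eef_rot: [-0.0, 1.0, 0.026, 0.001]
ft_force: [0.3, 0.0, -0.8]
width: 0.0177
```

```bash
python3 - <<'E'
from h import *
print(plan([.5,-.155,.0845],3),cur()[2]['eef_pos'],cur()[2]['ft_force'])
a=snap('side','side10')['color'][160:400,280:520,::-1]
b=snap('top','top10')['color'][150:310,330:490,::-1]
cv2.imwrite('pics/c10.png',np.hstack([cv2.resize(a,(400,400)),cv2.resize(b,(400,400))]))
E
```

```text
(array([ 0.009, -0.001,  0.88 ]), array([-0.01, -0.1 ,  0.02])) [ 0.49968645 -0.1550526   0.11088853] [ 0.30934415  0.04582979 -0.79690387]
```

View pics/c10.png

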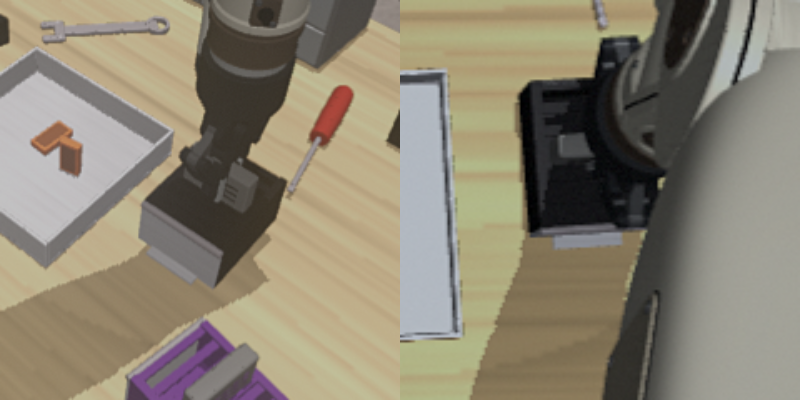

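```bash
python3 - <<'E'
from h import *
s=load('side10')
u,v=np.meshgrid(np.arange(360,455),np.arange(255,335)); uv=np.c_[u.ravel(),v.ravel()]
P=bydepth(s,uv); m=(P[:,2]>.075)&(P[:,2]<.098)&(abs(P[:,0]-.5)<.055)&(abs(P[:,1]+.155)<.045); P=P[m]
for i in range(3):
    A=np.c_[P[:,:2]-[.5,-.155],np.ones(len(P))]; c=np.linalg.lstsq(A,P[:,2],rcond=None)[0]; r=P[:,2]-A@c; print(len(P),c,r.std()); P=P[abs(r)<max(.002,1.5*r.std())]
E
```

```text
1607 [-0.00662334  0.00350643  0.08724329] 0.0030230009122865194
1450 [ 0.00502635 -0.00379407  0.08737992] 0.0017071531173037697
1250 [ 0.00756904 -0.00533074  0.08742338] 0.0012449634804915543
```

Call:
move_arm(rotation=[[0,0,0],[0,0,0],[0,0,0],[0,0,0],[0,0,0],[0,0,0],[0,0,0],[0,0,0]], travel=[[0,0,0.15],[0,0,0.3],[0,0,0.45],[0,0,0.6],[0,0,0.7],[0,0,0.75],[0,0,0.75],[0,0,0.75]], jaw=[-1,-1,-1,-1,-1,-1,-1,-1])

```text
clock: 14.25
eef_pos: [0.4996, -0.1554, 0.0882]
eef_rot: [-0.0, 1.0, 0.026, 0.001]
ft_force: [-0.8, -0.0, -2.3]
width: 0.0173
```

Call:
move_arm(rotation=[[0,0,0],[0,0,0],[0,0,0],[0,0,0],[0,0,0],[0,0,0]], travel=[[0,0,0.04],[0,0,0.08],[0,0,0.11],[0,0,0.13],[0,0,0.14],[0,0,0.14]], jaw=[-1,-1,-1,-1,-1,-1])

```text
clock: 14.75
eef_pos: [0.4996, -0.1554, 0.084]
eef_rot: [-0.0, 1.0, 0.026, 0.001]
ft_force: [-1.1, 0.4, -1.7]
width: 0.0174
```

Call:
move_arm(rotation=[[0,0,0],[0,0,0],[0,0,0],[0,0,0]], travel=[[0,0,0.02],[0,0,0.03],[0,0,0.03],[0,0,0.03]], jaw=[-1,-1,-1,-1])

```text
clock: 15.08
eef_pos: [0.4999, -0.1554, 0.0836]
eef_rot: [0.0, 1.0, 0.026, 0.001]
ft_force: [-0.6, 0.1, 2.0]
width: 0.0176
```

Contact: the force sign flipped to +2 N at the same height the caddy was grasped. Releasing, then retreating straight up.

Call:
move_arm(rotation=[[0,0,0],[0,0,0],[0,0,0],[0,0,0],[0,0,0],[0,0,0]], travel=[[0,0,0],[0,0,0],[0,0,0],[0,0,0],[0,0,0],[0,0,0]], jaw=[-0.4,-0.2,0,0,0,0])

```text
clock: 15.58
eef_pos: [0.4997, -0.1554, 0.0832]
eef_rot: [-0.0, 1.0, 0.026, 0.001]
ft_force: [0.0, -0.4, -0.5]
width: 0.0426
```

Call:
move_arm(rotation=[[0,0,0],[0,0,0],[0,0,0],[0,0,0],[0,0,0],[0,0,0],[0,0,0],[0,0,0],[0,0,0],[0,0,0]], travel=[[0,0,-0.1],[0,0,-0.3],[0,0,-0.6],[0,0,-1],[0,0,-1.5],[0,0,-2.2],[0,0,-3],[0,0,-3.8],[0,0,-4.4],[0,0,-4.6]], jaw=[0,0,0,0,0,0,0,0,0,0])

```text
clock: 16.42
eef_pos: [0.5012, -0.156, 0.2257]
eef_rot: [0.001, 1.0, 0.026, 0.004]
ft_force: [0.6, 0.1, 0.0]
width: 0.0431
```

Call:
move_arm(rotation=[[0,0,0],[0,0,0],[0,0,0],[0,0,0],[0,0,0],[0,0,0],[0,0,0],[0,0,0],[0,0,0],[0,0,0]], travel=[[0,0.5,0],[0,1.2,0],[0,2.0,0],[0,2.8,0],[0,3.6,0],[0,4.4,0],[0,5.1,0],[0,5.6,0],[0,5.8,0],[0,5.8,0]], jaw=[0,0,0,0,0,0,0,0,0,0])

```text
clock: 17.25
eef_pos: [0.5081, -0.3302, 0.2205]
eef_rot: [-0.0, 1.0, 0.025, 0.001]
ft_force: [-0.7, 0.5, -0.2]
width: 0.0429
```

```bash
python3 - <<'E'
from h import *
np.set_printoptions(precision=4,suppress=True)
print(cur()[2]['eef_pos'],cur()[2]['joint_vel'])
t=snap('top','top11'); s=snap('side','side11')
cv2.imwrite('pics/c11.png',np.hstack([cv2.resize(s['color'][150:390,220:460,::-1],(400,400)),cv2.resize(t['color'][150:330,230:430,::-1],(400,360)).repeat(1,0) if 0 else cv2.resize(t['color'][150:350,230:430,::-1],(400,400))]))
for n,c in(('top',t),('side',s)):
    h=cv2.cvtColor(c['color'],cv2.COLOR_RGB2HSV); m=cv2.inRange(h,(3,120,60),(18,255,255)); m[:170]=0;m[320:]=0;m[:,:220]=0;m[:,400:]=0
    k,l,st,ce=cv2.connectedComponentsWithStats(m)
    for i in range(1,k):
        if st[i,4]>8: print(n,st[i],ce[i],bydepth(c,[ce[i]]))
E
```

```text
[ 0.5081 -0.3302  0.2205] [ 0.032  -0.0218 -0.0282  0.0061  0.0138  0.0105]
top [288 210  12  23 239] [293.2887 220.9665] [[0.4884 0.0594 0.0135]]
top [311 225  12   8  49] [316.7755 228.1429] [[0.4701 0.0139 0.0504]]
top [289 233   9   1   9] [293. 233.] [[0.465  0.0603 0.0074]]
side [299 233  30  19 276] [312.8478 242.6739] [[0.4885 0.0511 0.0138]]
side [325 257   2   8   9] [325.7778 260.7778] [[0.4716 0.0011 0.0161]]
```

View pics/c11.png

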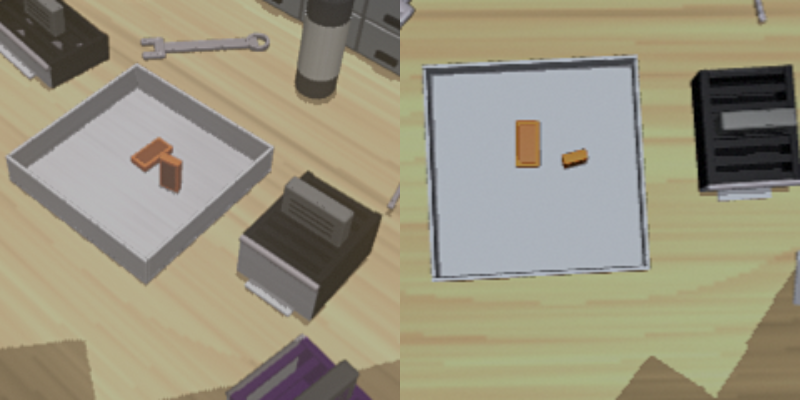

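The picture shows the caddy upright and closed beside the tray, with no purple or other object touched. Both reflectors are in the tray: one lies flat at (528,143), the other stands on end at (574,157) with its top at z≈0.050 m. Handing in.

```bash
python3 -c "
from workcell import ctrl
print(ctrl.sign_off())"
```

```text
the job is handed in; nothing more can be done
None
```

I did the job as asked and handed it in at about 17 s. I took the taller black caddy by its grip and tipped it flap-down over the tray to about 41°. Both reflectors slid out into the tray. I then stood the caddy upright beside the tray at about (0.50, −0.155), let go and backed off.

**Reflectors:** The last pictures show both well inside the tray. One lies flat; the other stands on end, with its top at z ≈ 0.050 m.

**Caddy:** It stands upright with the flap closed. Its lid measured level to within about 0.5° just before I set it down. The gripper is clear of everything.

**One irregularity:** At the end of the tip, one reflector was briefly wedged between the caddy and the tray floor. The wrist read about +11 N, well under the limits. I raised the caddy straight up, the force dropped back to the caddy's weight, and the reflector stayed standing in the tray. No check failed.

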